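# Slide the tube tray onto the shaker's twin pins

### The job

Load the white tube tray on the shaker: push it gently along the deck, without lifting it off the deck or forcing it, between the fences until its nose has ridden up over the two steel pins and both holes drop over both pins together. Leave it lying flat on the deck, caught on both pins and let go, with the other things on the bench left where they are.

Things in the scene. Friction and masses are not known exactly. Their poses are not given: they have to be found in the camera images.
- shaker: Fixed grey bench shaker, 190 mm (x) by 470 mm (y), flat dark steel deck 60 mm above the table; origin on the table. Axes: z up, +y along the deck to the loading end where the tray starts, -y to the control end; the tray is slid towards -y. The deck runs from y = -187 to +197 mm; the white control panel beyond -197 mm rises 15 mm above it.
- deck_mark (a point): Point on the deck top midway between the two pins when at mid-stroke; axes as the shaker's. Two steel pins 12 mm thick, domed, 9 mm high, stand side by side at x = -40 and +40 mm. They stop anywhere in their stroke: both together up to 10 mm either way along y from this mark, not measured, only seen or felt. A brake holds them against a gentle push.
- fence_mouth (a point): Point on the deck top midway across the mouth of the two aluminium fences (22 mm high), 91 mm to the +y side of deck_mark; axes as the shaker's. Going -y, the fences converge (0.28 rad each) for 31 mm, then run parallel for 130 mm with inner faces at x = -61.5 and +61.5 mm. On the +y side of the mouth the deck is open.
- tray: Loose white plastic tube tray, 120 mm wide (x), 140 mm long (y), plate 6 mm thick, about 0.45 kg; origin at the centre of its underside. Axes: z up, -y to its front (nose). A fixed block of capped tubes stands on it from y = -3 to +47 mm, top 56 mm above the underside. Starts flat on the deck at the loading end, nose to the pins, up to 6 mm aside and 0.08 rad askew to the deck.
- tray_holes (a point): Point midway between the tray's two through holes, on its underside, 25 mm ahead of the tray's origin; axes as the tray's. The holes are 17 to 18 mm wide, at x = -40 and +40 mm from here. With the pins in both holes the tray lies flat and this point is back at deck height.
- tray_nose (a point): Middle of the tray's front end, 12 mm above its underside, 45 mm ahead of tray_holes. The last 18 mm slope up like a sledge's nose (34 degrees) and climb the pins: the front then rides up to 9 mm high on them, the tail staying on the deck, until the holes reach the pins and it drops flat.
- tray_tail (a point): Middle of the tray's rear edge on its underside, 95 mm behind tray_holes; axes as the tray's. The rear wall there is flat, 120 mm wide, 30 mm high, 5 mm thick, its outer face looking to +y. A push takes 1 to 3 N on the flat, more while the nose climbs the pins (4 to 12 N), and meets a hard stop once the holes have caught.
- jar: Bystander: wide white jar with a red screw cap, 72 mm across, 100 mm tall; origin at the centre of its underside. Leave it standing.
- beaker: Bystander: clear open beaker, 72 mm across, 90 mm tall; origin at the centre of its underside. Leave it standing.
- blue_rack: Bystander: blue lattice tube rack, 90 x 200 x 55 mm; origin at the centre of its underside. Leave it standing.
- tip_box: Bystander: green box of white pipette tips, 85 x 120 x 57 mm; origin at the centre of its underside. Leave it standing.
- pipette: Bystander: black and grey hand pipette lying down, about 255 mm long; origin at the centre of its underside. Leave it standing.
- flask: Bystander: glass bottle with a white cap, 62 mm across, 150 mm tall; origin at the centre of its underside. Leave it standing.
- marker_pen: Bystander: steel-coloured marker pen lying down, 136 mm long; origin at the centre of its underside. Leave it standing.
Mind the look-alikes: they are no part of the job. What is shaped like the tray but pink is not meant.

How it is judged:
At the end, for the whole second after the job is handed in: The tray lies flat (within 0.025 rad and 2.5 mm of the deck height), in line with the deck (0.08 rad), its hole point within 14.5 mm along and 6 mm across of the deck mark, which is possible only with both pins in its holes; at rest and let go (y of tray_holes in the frame of deck_mark between -0.0145 and 0.0145 m and x of tray_holes in the frame of deck_mark between -0.006 and 0.006 m and z of tray_holes in the frame of deck_mark between -0.003 and 0.0025 m and angle between tray_holes's own z axis and vertical below 0.025 rad and angle between the y axis of tray_holes and the y axis of deck_mark, either way round below 0.08 rad and linear speed of tray below 0.01 m/s); the robot touches nothing.
It fails at once if the tray is shoved hard (over 40 N from the robot) (contact force between tray and the arm above 40 N).
It fails at once if the tray is shoved hard (over 40 N from the fingers) (contact force between tray and the fingers above 40 N).
It fails at once if the tail of the tray is lifted off the deck (by more than 15 mm) (z of tray_tail in the frame of deck_mark above 0.015 m).
It fails at once if another thing on the bench is knocked away (moved over 30 mm) (distance of any of jar, beaker, blue_rack, tip_box, pipette, flask, marker_pen from where it was at the start of the episode above 0.03 m).
It also fails if it takes over 48 s, if anything falls off the work surface, if the arm or the gripper's body presses on something with over 40 N, if the wrist force passes 120 N, or if a joint passes its speed limit or range.

### The arm

A 6-joint arm with a two-finger parallel gripper is mounted at the origin on the work surface. World frame = base frame: x ahead of the robot, y to its left, z up, the work surface at z = 0. Lengths are in m, angles in rad, forces in N, time in s.
With the tool pointing down it reaches from about 0.15 to 0.775 m from the base axis. Payload 6.1 kg.
Tool frame: the origin (TCP) lies on the centre line of the jaws, within the pads' length; the fingertips stand 19 mm ahead of it and the grasp point (between the pads) is the TCP; z points along the fingers, x is the direction in which the jaws open and shut, and the axes are right-handed (so a half turn about z gives the same grasp; the last joint's range is limited). The gripper opens to 85 mm and grips with 20 to 120 N. Pads are 22 mm wide; open, the fingers measure 114 mm over their backs; the gripper's body (76 mm by 85 mm) begins 54 mm behind the grasp point. The pads swing forward as they close: fully open they stand 13 mm farther back than shut.
Start: joints at [1.131, 0.126, -0.04, 1.405, 0, 1.571], TCP at [0.224, 0.475, 0.25] pointing down, gripper open.
Joint ranges: [-2.72, 2.72], [-0.95, 1.95], [-1.27, 1.35], [-1.78, 2.02], [-1.46, 1.47], [-3.14, 3.14]. Speed limits (rad/s): [2.39, 2.39, 3.01, 3.14, 3.14, 3.14].

### API

Orientations are given as a unit quaternion [x, y, z, w].
In Python, from station import * gives the robot as it stands. Calls block until the motion is done:
- move_pose(position, orientation): joint-space move of the TCP to a pose.
- move_straight(position, frame=None, speed=0.15, max_force=None): straight line of the TCP; frame=None keeps the orientation; speed is the mean speed in m/s. With max_force (N) it stops when the force on the tool has changed by that much, and returns True; else False.
- set_joints(angles): joint-space move.
- command_gripper(opening, effort=None): opening from 0.0 (shut) to 1.0 (fully open); effort is the grip in N (None keeps the last); returns when the fingers have stopped.
- pause(seconds).
- inverse_kinematics(position, orientation): joint angles nearest the present ones, or None.
- sense(): the state.
- grab_frame(name): name is "side" or "top"; returns a dict with "color" (400x640x3 uint8, red, green, blue), "mtx" (3x3 intrinsics, pixels), "k1" (the pictures are not rectified: a ray, as slopes to the right and down, at radius r is drawn at 1 + k1 r^2 times it, then the intrinsics apply), "origin" and "orientation" of the camera in the world. Camera axes: x right, y down, z forward; pixel columns grow to the right and rows downward; lengths in m; the calibration is good to about 2 mm. A picture is of the moment at which its call begins. There is no depth.
A pose or a line that the arm cannot do raises MotionError and nothing moves.
- job_done(): hands the job in, once; it reports no verdict.
Trained networks look in a picture, given as the dict that the camera call returned (one of the last four; its "shot" number tells which), for a name from the list of things; names that differ only in an ending like _2 or _b are one class to them, and where a whole thing is asked for, a point or a joint stands for the part that bears it (a point fixed in the world has none). Each returns a list of dicts, best first, with "conf" (0 to 1); they miss things now and then, are a little off and sometimes report something else, mostly with a low value. They report only what shows in the picture. A call takes as long as a camera call. They do not tell look-alikes from the thing itself.
- silhouettes(target, picture): "region" (400x640 bool, what is visible of it).
- place_of(target, picture): "xyz" ([x, y, z] in m, in world coordinates, good to about 4 mm: a listed point, or the origin of a listed thing).
The state is a dict: "time_s": time; "joint_positions": joint angles; "qvel": joint speeds; "joint_torque": joint torques, N m; "tcp_pos": TCP position; "tcp_rot": TCP orientation; "contact_force": force on the tool from outside, world axes, zero at the start; "moment": the same for the moment, N m; "grip_width": opening from 0.0 (shut) to 1.0 (fully open).
Only numpy, scipy, OpenCV 4.12 (cv2) and the standard library are available. Lean on these libraries where they do the work, as an engineer would, in place of code of your own. Each camera call takes 0.05 s, during which the arm holds its last target.

## Working session

There is one attempt and no reset: what is moved stays moved. The work goes in short steps, each a Python script; the robot and the scene stay as the last script left them, time stands still between calls to the robot, and variables do not carry over. Pictures are saved under pics/ and viewed, and the job is handed in when it is done.

```bash
mkdir -p pics; ls
cat > h.py <<'E'
from station import *
import numpy as np, cv2
from scipy.spatial.transform import Rotation as R
def save(p,n): cv2.imwrite('pics/'+n,p['color'][:,:,::-1])
E
python3 - <<'E'
from h import *
for n in('side','top'):
    p=grab_frame(n); save(p,n+'0.png'); print(n,p['origin'],p['orientation'],p['mtx'],p['k1'])
    for t in ['shaker','deck_mark','fence_mouth','tray','tray_holes','tray_nose','tray_tail','jar','beaker','blue_rack','tip_box','pipette','flask','marker_pen']:
        print(t,[(np.round(d['xyz'],3),round(d['conf'],2)) for d in place_of(t,p)])
s=sense();print(s)
E
```

```text
pics
side [ 0.36649261 -0.65963032  0.78952742] [ 0.92356143 -0.0837847   0.03417557 -0.37262105] [[375.4534467    0.         319.56224882]
 [  0.         375.4534467  201.1682966 ]
 [  0.           0.           1.        ]] -0.013264280376004791
shaker [(array([ 0.585, -0.023, -0.001]), 0.87), (array([0.398, 0.433, 0.001]), 0.52)]
deck_mark [(array([ 0.591, -0.409,  0.001]), 0.74), (array([ 0.582, -0.142,  0.056]), 0.73), (array([ 0.766,  0.141, -0.002]), 0.28)]
fence_mouth [(array([ 0.589, -0.048,  0.059]), 0.71)]
tray [(array([0.593, 0.03 , 0.056]), 0.96), (array([ 0.188, -0.291,  0.006]), 0.87), (array([0.215, 0.312, 0.   ]), 0.61), (array([0.346, 0.011, 0.   ]), 0.58)]
tray_holes [(array([0.365, 0.029, 0.005]), 0.85), (array([ 0.192,  0.306, -0.004]), 0.72), (array([0.594, 0.005, 0.06 ]), 0.65), (array([ 0.204, -0.269, -0.004]), 0.65), (array([ 0.719, -0.236, -0.002]), 0.61)]
tray_nose [(array([ 0.588, -0.039,  0.07 ]), 0.8), (array([0.392, 0.053, 0.011]), 0.75), (array([ 0.237, -0.24 ,  0.014]), 0.63), (array([0.153, 0.287, 0.015]), 0.61), (array([ 0.767,  0.14 , -0.001]), 0.57
[... 2268 characters left out ...]
]), 0.72)]
{'time_s': 1.5, 'joint_positions': array([ 1.13100263e+00,  1.25759744e-01, -3.96007896e-02,  1.40537463e+00,
       -2.27428831e-05,  1.57081155e+00]), 'qvel': array([ 0.0022868 ,  0.00073272, -0.00060253,  0.00035686,  0.00101538,
       -0.00025953]), 'joint_torque': array([ 6.68130015e-04, -4.35708368e+01,  3.53081489e+01,  1.56571474e-03,
        7.77189734e-05, -9.18249839e-06]), 'tcp_pos': array([0.22352175, 0.47502923, 0.2503153 ]), 'tcp_rot': array([ 8.44324160e-01,  5.35832727e-01,  3.19143515e-05, -6.78622994e-06]), 'contact_force': array([ 0.15527486, -0.57005535, -0.13445626]), 'moment': array([-0.08207531,  0.03300354,  0.01417556]), 'grip_width': 1.0018346218342744}
```

View pics/side0.png

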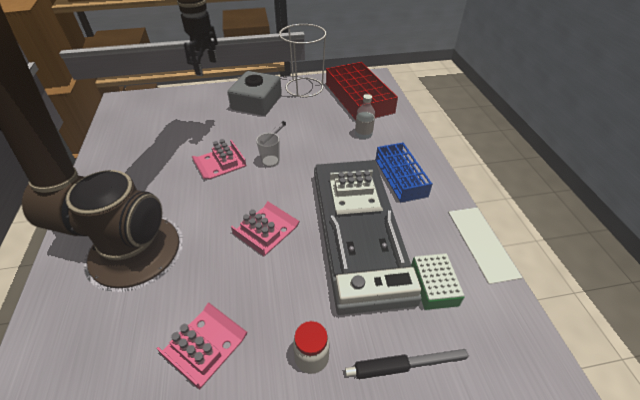

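View pics/top0.png

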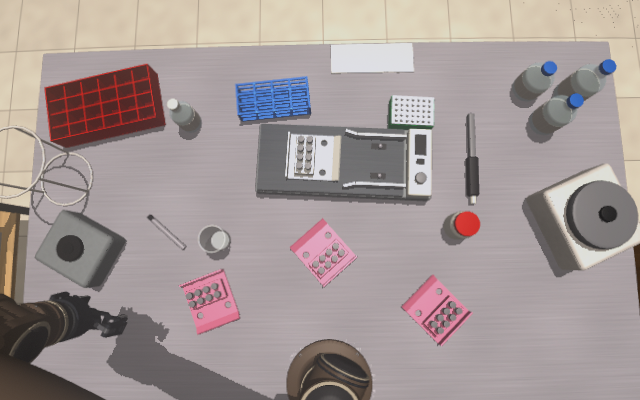

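The white tray is on the shaker, at about (305,155) in the top view, with its nose towards the pins at (378,145) and (378,173). The three pink ones are look-alikes. Next I'll measure the yaw and the pins more closely.

```bash
cat >> h.py <<'E'
def topix(p,P):
    P=np.atleast_2d(P).astype(float); r=R.from_quat(p['orientation']).inv().apply(P-p['origin'])
    s=r[:,:2]/r[:,2:]; s=s*(1+p['k1']*(s**2).sum(1,keepdims=True)); m=p['mtx']
    return np.c_[m[0,0]*s[:,0]+m[0,2],m[1,1]*s[:,1]+m[1,2]]
def toworld(p,uv,z):
    uv=np.atleast_2d(uv).astype(float).reshape(-1,1,2)
    s=cv2.undistortPoints(uv,p['mtx'],np.array([p['k1'],0,0,0]))[:,0]
    d=R.from_quat(p['orientation']).apply(np.c_[s,np.ones(len(s))])
    o=np.array(p['origin']); return o+d*((z-o[2])/d[:,2:])
E
python3 - <<'E'
from h import *
p=grab_frame('top'); c=p['color'][110:210,245:445][:,:,::-1]
cv2.imwrite('pics/topz.png',cv2.resize(c,None,fx=4,fy=4,interpolation=cv2.INTER_CUBIC))
q=grab_frame('side'); c=q['color'][155:315,300:440][:,:,::-1]
cv2.imwrite('pics/sidez.png',cv2.resize(c,None,fx=3.7,fy=3.7,interpolation=cv2.INTER_CUBIC))
for n,pp in(('top',p),('side',q)):
  for t in ('shaker','tray'):
    for d in silhouettes(t,pp):
        m=d['region'].astype(np.uint8); k,_=cv2.findContours(m,0,2); k=max(k,key=cv2.contourArea)
        print(n,t,round(d['conf'],2),cv2.minAreaRect(k),m.sum())
  # refined points repeated
  for t in ('deck_mark','fence_mouth','shaker','tray_tail','tray_nose'):
    print(n,t,[np.round(d['xyz'],4) for d in place_of(t,pp) if .5<d['xyz'][0]<.65])
E
```

```text
top shaker 0.61 ((344.23614501953125, 161.4810028076172), (176.31378173828125, 71.84188079833984), 2.5261168479919434) 9894
top tray 0.89 ((436.43719482421875, 309.91180419921875), (57.99668884277344, 46.645301818847656), 44.21517562866211) 2509
top tray 0.87 ((322.78759765625, 252.18585205078125), (52.3040771484375, 44.590171813964844), 48.8140754699707) 2250
top tray 0.75 ((344.0724182128906, 161.6883544921875), (176.25238037109375, 72.44047546386719), 2.169257640838623) 10040
top tray 0.68 ((312.5174865722656, 157.44384765625), (55.50944519042969, 46.58115768432617), 3.2704880237579346) 2456
top tray 0.66 ((210.10218811035156, 300.781005859375), (55.191505432128906, 46.477054595947266), 70.01689910888672) 2399
top deck_mark [array([ 0.582 , -0.1389,  0.0641])]
top fence_mouth [array([ 0.5888, -0.0464,  0.0603]), array([0.5873, 0.0063, 0.0622])]
top shaker [array([ 5.873e-01, -2.260e-02,  2.000e-04])]
top tray_tail [array([0.596 , 0.0987, 0.0561])]
top tray_nose [array([ 0.5883, -0.0389,  0.0693]), array([ 0.5891, -0.0228, -0.0024])]
side shaker 0.97 ((367.3190612792969, 234.86895751953125), (155.2256622314453, 87.56623840332031), 80.90972137451172) 9690
side tray 0.83 ((355.3923034667969, 192.1384735107422), (42.7919807434082, 47.13319778442383), 82.87498474121094) 1870
side tray 0.81 ((264.3981018066406, 226.34339904785156), (44.290679931640625, 56.760868072509766), 47.48955535888672) 1997
side tray 0.61 ((218.48974609375, 159.68252563476562), (36.75896072387695, 45.986724853515625), 59.534454345703125) 1336
side tray 0.61 ((203.3396453857422, 342.3113098144531), (59.156620025634766, 74.94400024414062), 42.51044845581055) 3877
side deck_mark [array([ 0.5809, -0.1391,  0.0591])]
side fence_mouth [array([ 0.5861, -0.0454,  0.0578])]
side shaker [array([ 0.5871, -0.0227,  0.0024])]
side tray_tail [array([0.5952, 0.1046, 0.0606])]
side tray_nose [array([ 0.5895, -0.0427,  0.0693])]
```

View pics/topz.png

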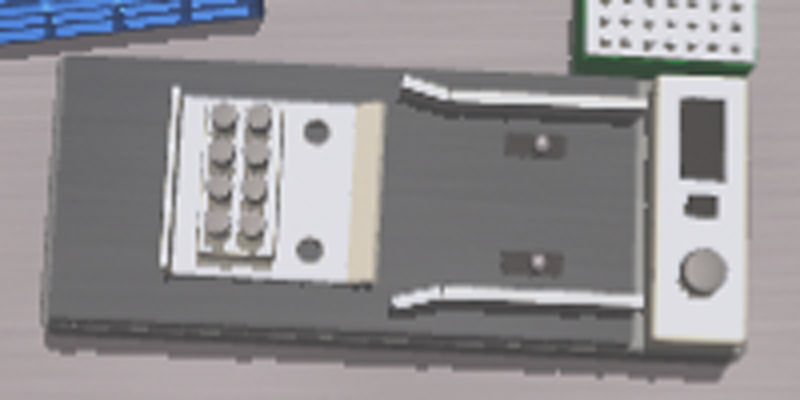

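View pics/sidez.png

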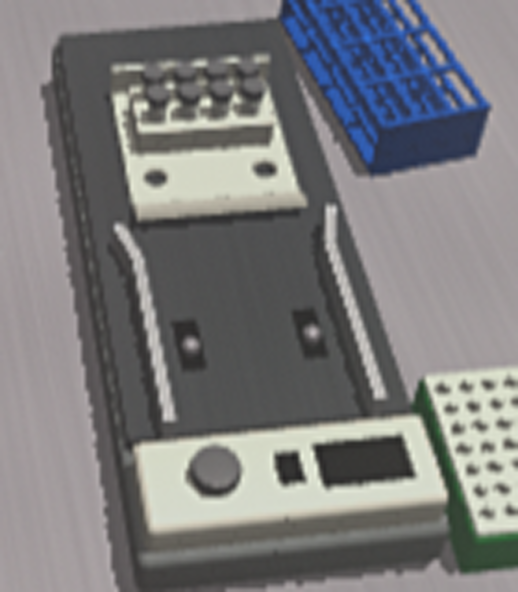

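Run:
```python
from h import *
p=grab_frame('top')
def w(a,z): return toworld(p,np.array(a)/4+[245-.375,110-.375],z)
def yaw_al(a,z,nm): # points along -y : first is +y end
    P=w(a,z);d=P[0]-P[1];print(nm,np.round(P[:,:2],4).tolist(),'yaw',round(np.arctan2(-d[0],d[1]),4))
def yaw_x(a,z,nm): # first +x
    P=w(a,z);d=P[0]-P[1];print(nm,np.round(P[:,:2],4).tolist(),'mid',P.mean(0)[:2].round(4),'yaw',round(np.arctan2(d[1],d[0]),4),np.linalg.norm(d).round(4))
yaw_al([(448,98),(645,103)],.082,'fU'); yaw_al([(442,291),(642,301)],.082,'fL')
yaw_al([(62,57),(575,75)],.06,'edgeU'); yaw_al([(48,320),(632,347)],.06,'edgeL')
yaw_x([(543,143),(538,261)],.068,'pins')
yaw_x([(176,88),(165,266)],.09,'tail'); yaw_x([(316,131),(310,249)],.066,'holes'); yaw_x([(383,103),(375,281)],.074,'nose')
print(w([(404,80),(395,301)],.082), w([(650,75),(651,340)],.07))
```

```text
fU [[0.6466, -0.084], [0.6409, -0.2127]] yaw -0.0439
fL [[0.5184, -0.0767], [0.5096, -0.205]] yaw -0.0681
edgeU [[0.6871, 0.1732], [0.6676, -0.1711]] yaw -0.0565
edgeL [[0.5076, 0.1814], [0.483, -0.2014]] yaw -0.0642
pins [[0.619, -0.1469], [0.5397, -0.1409]] mid [ 0.5793 -0.1439] yaw -0.0762 0.0795
tail [[0.6544, 0.0935], [0.5364, 0.101]] mid [0.5954 0.0973] yaw -0.0637 0.1182
holes [[0.6305, 0.0029], [0.5508, 0.0081]] mid [0.5906 0.0055] yaw -0.0652 0.0799
nose [[0.6464, -0.0417], [0.5272, -0.0339]] mid [ 0.5868 -0.0378] yaw -0.065 0.1195
[[ 0.65931073 -0.05549262  0.082     ]
 [ 0.51236756 -0.04627524  0.082     ]] [[ 0.66361034 -0.21930184  0.07      ]
 [ 0.48594077 -0.21210801  0.07      ]]
```

```bash
cat >> h.py <<'E'
YAW=-0.06
Q=(R.from_euler('z',YAW)*R.from_euler('x',np.pi)).as_quat()
AX=np.array([-np.sin(YAW),np.cos(YAW),0]); MARK=np.array([0.5800,-0.140,0.06])
def L(s,h,dx=0): return MARK+AX*s+np.array([np.cos(YAW),np.sin(YAW),0])*dx+[0,0,h]  # s along shaker y from mark
def st():
    s=sense(); print('t',round(s['time_s'],2),'tcp',np.round(s['tcp_pos'],4),'rel_s',round(float((s['tcp_pos']-MARK)@AX),4),'F',np.round(s['contact_force'],2),'grip',round(s['grip_width'],2)); return s
E
python3 - <<'E'
from h import *
print(inverse_kinematics(L(.28,.19),Q),inverse_kinematics(L(.28,.02),Q),inverse_kinematics(L(.09,.02),Q))
command_gripper(0.6)
move_pose(L(.275,.19),Q); st()
move_straight(L(.275,.06),speed=.12); st()
print(move_straight(L(.275,.012),speed=.015,max_force=4)); st()
E
```

```text
[0.2296215  0.29635092 0.17167224 1.44611765 0.         1.86041783] [ 0.2296215   0.33865854 -0.14657507  1.08556272  0.          1.86041783] [-0.08548     0.29335178 -0.20905819  1.06838636  0.          1.54531632]
t 4.62 tcp [0.5961 0.1355 0.2501] rel_s 0.276 F [-0.92 -0.36 -0.1 ] grip 0.6
t 5.85 tcp [0.597  0.1346 0.1209] rel_s 0.2752 F [-0.32  0.46  0.17] grip 0.6
True
t 8.43 tcp [0.5965 0.1345 0.0758] rel_s 0.275 F [-0.05 -0.24  4.7 ] grip 0.6
```

Run:
```python
from h import *
h=0.026
move_straight(L(.275,h),speed=.05); s=st()
print(move_straight(L(.20,h),speed=.03,max_force=8)); st()
p=grab_frame('top'); c=p['color'][110:210,245:445][:,:,::-1]
cv2.imwrite('pics/t1.png',cv2.resize(c,None,fx=4,fy=4,interpolation=cv2.INTER_CUBIC))
```

```text
t 8.8 tcp [0.5967 0.1345 0.0863] rel_s 0.275 F [-0.37  0.42 -0.32] grip 0.6
False
t 11.45 tcp [0.592  0.0597 0.086 ] rel_s 0.2001 F [-1.78  3.1   0.96] grip 0.6
```

View pics/t1.png

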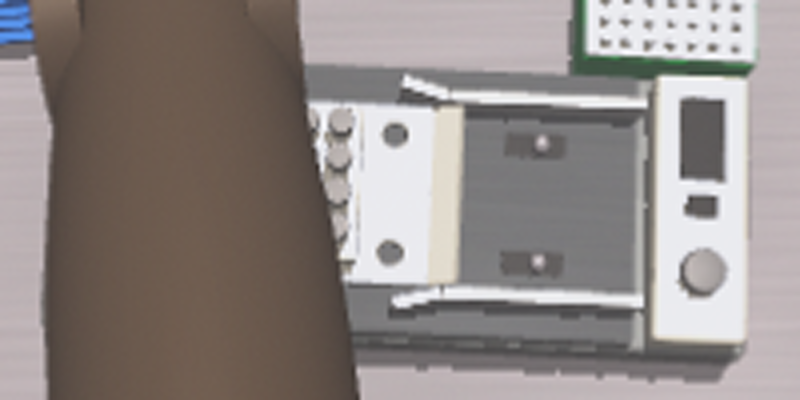

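The tray moved straight. Its nose, at (460,105) to (455,285) in the crop, is now entering the parallel fences. I'll continue in logged increments.

Run:
```python
from h import *
h=0.026
for s in np.arange(.185,.129,-.0075):
    r=move_straight(L(s,h),speed=.03,max_force=14); st()
    if r: print('STOP');break
p=grab_frame('top'); c=p['color'][110:210,245:445][:,:,::-1]
cv2.imwrite('pics/t2.png',cv2.resize(c,None,fx=4,fy=4,interpolation=cv2.INTER_CUBIC))
```

```text
t 12.15 tcp [0.5912 0.0439 0.086 ] rel_s 0.1842 F [0.31 0.44 1.04] grip 0.6
t 12.55 tcp [0.5906 0.0367 0.0859] rel_s 0.177 F [0.17 0.66 0.8 ] grip 0.6
t 12.95 tcp [0.5903 0.0291 0.086 ] rel_s 0.1694 F [-0.47 -0.24 -0.13] grip 0.6
t 13.35 tcp [0.5899 0.0216 0.0861] rel_s 0.1619 F [ 0.49 -0.13 -0.2 ] grip 0.6
t 13.75 tcp [0.5894 0.0141 0.0861] rel_s 0.1544 F [-0.27 -0.75  0.4 ] grip 0.6
t 14.15 tcp [0.5889 0.0067 0.086 ] rel_s 0.147 F [-0.22  0.67 -1.03] grip 0.6
t 14.55 tcp [5.884e-01 1.000e-04 8.600e-02] rel_s 0.1404 F [ 0.76  4.76 -0.08] grip 0.6
t 14.95 tcp [ 0.5879 -0.0083  0.0859] rel_s 0.1319 F [-0.57  0.99 -0.46] grip 0.6
```

View pics/t2.png

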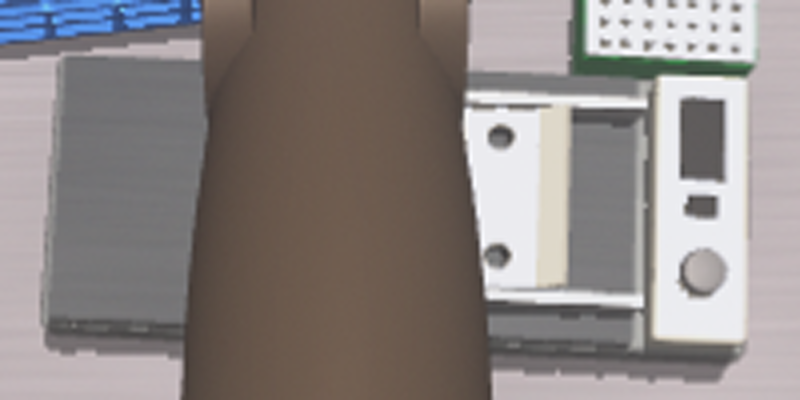

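The nose is over the pins. The holes, at (500,137) and (497,256), are about 30 mm short of them. From here I go more slowly, until it stops hard.

Run:
```python
from h import *
h=0.026
move_straight(L(.114,h),speed=.025,max_force=15);st()
for s in np.arange(.111,.084,-.003):
    r=move_straight(L(s,h),speed=.015,max_force=10); S=st()
    if r: print('STOP');break
p=grab_frame('top'); c=p['color'][110:210,245:445][:,:,::-1]
cv2.imwrite('pics/t3.png',cv2.resize(c,None,fx=4,fy=4,interpolation=cv2.INTER_CUBIC))
q=grab_frame('side'); c=q['color'][155:315,300:440][:,:,::-1]
cv2.imwrite('pics/s3.png',cv2.resize(c,None,fx=3.7,fy=3.7,interpolation=cv2.INTER_CUBIC))
```

```text
t 15.89 tcp [ 0.5868 -0.0266  0.086 ] rel_s 0.1136 F [ 0.01 -0.08  0.62] grip 0.6
t 16.24 tcp [ 0.5866 -0.0294  0.086 ] rel_s 0.1108 F [ 0.78 -0.29 -0.38] grip 0.6
t 16.59 tcp [ 0.5865 -0.0325  0.086 ] rel_s 0.1077 F [0.2  0.13 0.01] grip 0.6
t 16.94 tcp [ 0.5863 -0.0353  0.086 ] rel_s 0.1049 F [0.1  0.51 0.55] grip 0.6
t 17.29 tcp [ 0.5861 -0.0382  0.086 ] rel_s 0.102 F [-0.16  1.48  0.13] grip 0.6
t 17.64 tcp [ 0.586  -0.0402  0.086 ] rel_s 0.1 F [ 0.32  6.5  -0.19] grip 0.6
t 17.87 tcp [ 0.5858 -0.04    0.0858] rel_s 0.1001 F [0.62 2.1  1.83] grip 0.6
STOP
```

View pics/t3.png

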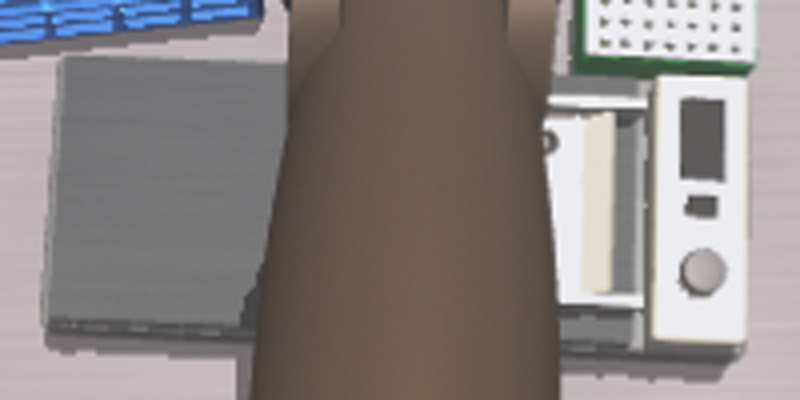

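View pics/s3.png

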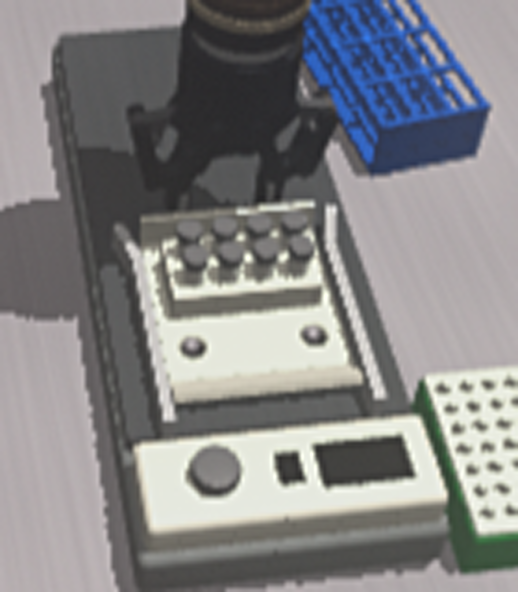

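The push met a hard stop at the expected place. The side view shows both pins in the holes, at (193,346) and (314,335). Next I back off, lift clear and check.

Run:
```python
from h import *
move_straight(L(.15,.026),speed=.06); move_straight(L(.16,.19),speed=.15)
move_straight(L(.33,.19),speed=.2); st()
for n,(a,b,c,d),f in(('top',(110,210,245,445),4),('side',(155,315,300,440),3.7)):
    p=grab_frame(n); cv2.imwrite(f'pics/{n}4.png',cv2.resize(p['color'][a:b,c:d][:,:,::-1],None,fx=f,fy=f,interpolation=cv2.INTER_CUBIC))
    for t in('tray_holes','tray_nose','tray_tail','deck_mark'): print(n,t,[np.round(x['xyz'],4) for x in place_of(t,p) if .53<x['xyz'][0]<.63])
```

```text
t 21.18 tcp [0.5997 0.1887 0.2499] rel_s 0.3293 F [-0.44 -0.77 -0.25] grip 0.6
top tray_holes [array([ 0.5791, -0.144 ,  0.0593])]
top tray_nose []
top tray_tail [array([ 0.5858, -0.0517,  0.0589])]
top deck_mark [array([ 0.5801, -0.1376,  0.0607])]
side tray_holes [array([ 0.5809, -0.1463,  0.0591]), array([ 0.5796, -0.1909,  0.0686])]
side tray_nose [array([ 0.5798, -0.1926,  0.0689])]
side tray_tail [array([ 0.5853, -0.047 ,  0.0623])]
side deck_mark []
```

View pics/top4.png

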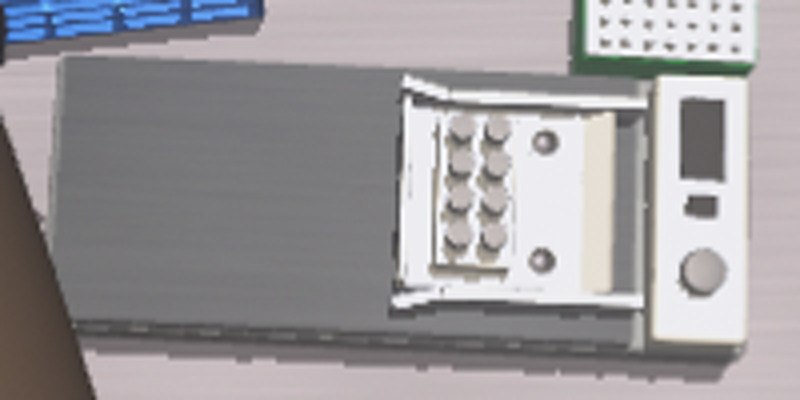

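View pics/side4.png

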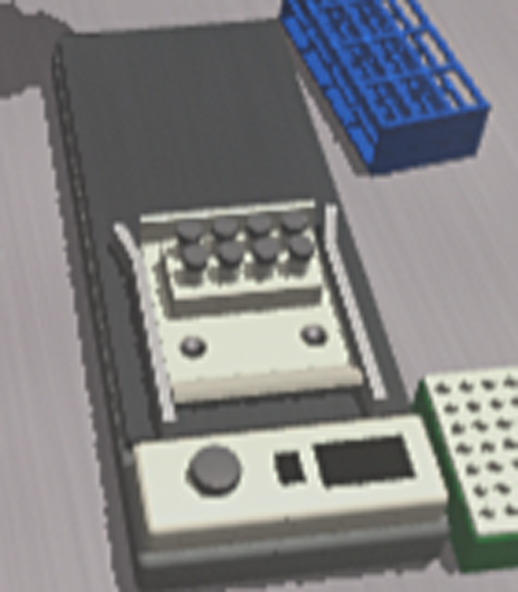

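Run:
```python
from h import *
pause(.3); st(); print(job_done())
```

```text
t 21.98 tcp [0.5998 0.1894 0.25  ] rel_s 0.33 F [-0.51  0.14 -0.32] grip 0.6
the job is handed in; nothing more can be done
None
```

The white tray is on both pins and let go, and I handed the job in at 22 s of the 48 s allowed. The hand-in reports no verdict.

**What I did:** I pushed the tray's rear wall along the deck with both fingertips, half-open and 10 mm above the deck. It slid straight between the fences and rode up over the pins. It then met a hard stop within about 2 mm of where I expected the holes to catch. The push stopped there at a limit of 10 N of force change. The largest force I logged was 6.5 N, though I only read it between steps. I then backed off, lifted clear and moved the arm away.

**Last checks:**
- **Pins:** both cameras show a pin in each hole. In the top view they are at the same pixels where I saw the bare pins before.
- **Position:** the networks put the hole point at (0.580, -0.145, 0.059) m. That is about 5 mm along from the deck mark, less than 2 mm across, and 1 mm from deck height.
- **Alignment:** judging by the nose and tail points, the tray is in line with the deck to within about 0.02 rad.
- **Flatness:** I did not measure the tilt. That the tray lies flat rests on the pins showing through the holes, the height readings and the hard stop.
- **Other things on the bench:** the arm stayed away from them. I did not measure them again at the end; the blue rack and tip box look unmoved in the last pictures.

The networks missed the nose in the last top view and the deck mark in the last side view. Otherwise the two cameras agreed within about 5 mm.

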